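Put the control board away in the transit box and slide its cover home

TASK

Put the finished control board away in the black transit box: slide the box's flat cover open, draw the board that stands in the grey comb rack straight up out of its slot by its upper edge, and lower it on edge, lengthwise across the box, into a free bay. Set it down gently rather than dropping it, leave the board that is already in the box standing where it is, then slide the cover fully home.

Things in the scene. Friction and masses are not known exactly. Their poses are not given: they have to be found in the camera images.
- carrier: Black transit box for boards, fixed, 94 (x) x 115 (y) x 41 (z) mm; origin: centre of underside, z up. Inside 82 x 103, floor at z = 5. Long walls have lips (|x| 39.5-47) up to z = 41 over the cover, whose underside is at z = 34.5. End wall at y -57.5 to -51.5 (top z = 37.5) stops the closed cover; the cover passes over the other end wall as it opens towards +y.
- carrier_floor (a point): Middle of the box's inner floor, axes as the box's. Ribs on the long walls (|x| 32-41 mm, 4 thick, up to 23 above the floor, roof-shaped tops) form six bays 13 mm wide (y) at y = -42.5, -25.5, -8.5, 8.5, 25.5, 42.5; open between the rib rows. A board stands in a bay on its long edge, length along x, 26 mm tall. Bay 42.5 is taken; -25.5, -8.5 and 8.5 leave finger room.
- cover (a joint): Slide of the flat sheet-metal cover (83 x 108 x 3 mm) along the box's y, in m: 0 = fully home against the stop wall, 0.095 = fully open towards the box's +y. Its edge on the stop side is at y = -51 mm + joint value in the box's frame. Starts a little ajar, stays where it is left, needs 2 to 3 N to slide.
- cover_grip (a point): Middle of the black grip bar across the cover: 50 mm along the box's x, 12 mm thick along the box's y, rising 14 mm above the cover's top. This point is 44.5 mm above the bench, 7 mm above the cover's top and 7 mm below the bar's top; in the box's frame at x = 0, y = -36 mm + joint value. Axes as the box's.
- rack: Grey plastic comb rack, fixed, 104 (x) x 98 (y) x 18.5 (z) mm; origin: centre of underside, z up. Base plate top at z = 6; two slotted rails (x -22 to -14 and 18 to 26) and two end cheeks (|x| 42.5 to 48.5) rise to z = 18.5. Nine slots 3.2 mm wide, pitch 8.5 mm, the middle one at y = 0; the board stands in the middle one on the base plate, its length along the rack's x.
- board_0: Green board to put away, 75 (own x) x 26 (own y) x 10 (own z) mm, 14 g, standing on its long edge with own y up. Origin: mid length and width, at own z = 0, the chip side's outer face; edges 13 mm above and below it. Laminate at own z 4.8 to 6.8. Grip at own x = 4 across the thickness: chip one side, laminate other, 6.4 mm, centre own z = 3.6, fingertips 10-14 mm below the upper edge.
- board_1: A like board that already stands in the bay at y = +42.5 mm of the box, at the end towards which the cover opens; to be left there. Axes and origin as for board_0.
Mind the look-alikes: they are no part of the job. There is more than one size of the board_0; the one meant has the size given above.

How it is judged:
On the way, in this order (a step that is already met when the one before it is completed fails the run):
1. the cover has been slid open by more than 50 mm (value of joint cover above 0.05 m), for 0.2 s.
2. the board from the rack stands on edge in a bay of the box (x of board_0 in the frame of carrier between -0.009 and 0.009 m and y of board_0 in the frame of carrier between -0.053 and 0.058 m and z of board_0 in the frame of carrier between 0.01 and 0.027 m and angle between board_0's own y axis and vertical below 0.4 rad), for 0.2 s.
At the end, for the whole second after the job is handed in: Cover fully home (under 3 mm open), at rest. Rack's board inside at rest on its long edge (own y within 0.4 rad of vertical) in a bay: origin x within 9 mm of the box's middle, y -53 to 58 mm, 10 to 27 mm above its underside. Other board still on edge, at rest, within 12 mm of its start (all of step 2 and value of joint cover below 0.003 m and velocity of joint cover below 0.005 m/s and linear speed of each of board_0, board_1 below 0.02 m/s and z of board_1 in the frame of carrier between 0.01 and 0.027 m and angle between board_1's own y axis and vertical below 0.4 rad and distance of board_1 from where it was at the start of the episode below 0.012 m); the robot touches nothing.
It fails at once if the board is dropped into the box (falls or is thrust into it faster than 0.7 m/s) (horizontal distance between board_0 and carrier below 0.06 m and z of board_0 in the frame of carrier below 0.06 m and linear speed of board_0 above 0.7 m/s).
It fails at once if the board already in the box is pulled up out of its bay (z of board_1 in the frame of carrier above 0.035 m).
It also fails if it takes over 64 s, if anything falls off the work surface, if the arm or the gripper's body presses on something with over 40 N, if the wrist force passes 120 N, or if a joint passes its speed limit or range.

ROBOT

A 6-joint arm with a two-finger parallel gripper is mounted at the origin on a cart in front of the work surface, level with it; the furniture and walls round the work are solid. World frame = base frame: x ahead of the robot, y to its left, z up, the work surface at z = 0. Lengths are in m, angles in rad, forces in N, time in s.
With the tool pointing down it reaches from about 0.35 to 0.775 m from the base axis. Payload 7.3 kg.
Tool frame: the origin (TCP) lies on the centre line of the jaws, within the pads' length; the fingertips stand 17 mm ahead of it and the grasp point (between the pads) lies 2 mm behind it (robot.tip_extent is the distance from the TCP to the fingertips, in m); z points along the fingers, y is the line along which they close (so a half turn about z gives the same grasp; the last joint's range is limited). The gripper opens to 92 mm and grips with 3 to 60 N. Pads are 19 mm wide; open, the fingers measure 130 mm over their backs; the gripper's body (75 mm by 190 mm) begins 47 mm behind the grasp point.
Start: joints at [-1.318, 0.342, 1.524, -0, 1.275, -0.146], TCP at [0.204, -0.484, 0.244] pointing down, gripper open.
Joint ranges: [-2.53, 2.53], [-0.77, 2.02], [0.04, 2.7], [-1, 4.14], [0.28, 2.66], [-3.11, 3.11]. Speed limits (rad/s): [2.57, 2.57, 3.14, 3.14, 3.14, 3.14].

INTERFACE

Orientations are given as [roll, pitch, yaw] about the fixed x, y, z axes, in that order (R = Rz(yaw) Ry(pitch) Rx(roll)).
In Python, from cell import robot gives the robot as it stands.
- The arm moves only by the tool step_arm, never from a script. Its argument "motion" is a list of rows, each a list of 2 entries, a list of its own where there are three numbers: the shift along the tool's x, y, z in units of 60 mm (1.0 is 60 mm), then the turn about the tool's z in rad. In form: [[[x, y, z], spin], ...]. A call has 1 to 10 rows; each row is the pose to reach, as a shift and turn from the pose commanded when the call began, along the tool's axes at that moment; what a row does not reach only later rows make up. A row lasts 1/8 s, in which the tool goes at most 62.5 mm and 10.7 degrees, less where a joint would pass 70% of its speed; a pose out of reach is approached as far as the arm can. A call with a gripper value outside its range is refused whole. "hand" is the closure in counts, from 0 (fully open) to 255 (shut), set as the call begins (left out, the last holds). The fingers move at their own pace and stop on an object; "squeeze" is the grip in N (left out, the last holds). Time passes only in rows, so rows that repeat a pose let the fingers close. It gives the time, the measured TCP pose, the force, the opening and the grip force at its end, in the units of the state.
- robot.observe(): the state, without advancing time (a new reading comes with each control period).
- robot.read_camera(name): name is "scene" or "top" or "wrist"; returns a dict with "pixels" (420x560x3 uint8, red, green, blue), "intrinsics" (3x3 intrinsics, pixels), "xyz" and "rotation" of the camera in the world; the wrist camera has in their place "T_tool_cam" (4x4, takes a point from camera to tool coordinates, whose origin is the TCP and whose axes are the flange's). Camera axes: x right, y up, looking along -z (the intrinsics and any distortion apply to the point x, -y, -z); pixel columns grow to the right and rows downward; lengths in m; the calibration is good to about 2 mm. A picture is of the moment at which its call begins: read the wrist's pose just before it. There is no depth.
- robot.hand_in(): hands the job in; it is judged then, once.
The state is a dict: "time": time; "qpos": joint angles; "qvel": joint speeds; "joint_efforts": joint torques, N m; "tool_pos": TCP position; "tool_rot": TCP orientation; "contact_force": force on the tool from outside, world axes, zero at the start; "torque": the same for the moment, N m; "opening": finger opening in m; "grip_force": force on a finger pad.
Only numpy, scipy, OpenCV 4.12 (cv2) and the standard library are available. Lean on these libraries where they do the work, as an engineer would, in place of code of your own. Each camera call takes 0.05 s, during which the arm holds its last target. There are 200 camera calls.

## Working session

There is one attempt and no reset: what is moved stays moved. The work goes in short steps, Python scripts to look and compute and a tool call to move; the robot and the scene stay as the last step left them, time stands still between calls to the robot, and variables do not carry over. Pictures are saved under pics/ and viewed, at most 10 in all, crops included, and the job is handed in when it is done.

Besides the shell and the picture viewer there is one more tool, called as name(argument=value, ...), one argument or row to a line, values as JSON. step_arm: Moves the arm, as the interface text tells. Its arguments: {"type":"object","properties":{"motion":{"type":"array"},"hand":{"type":"number"},"squeeze":{"type":"number"}},"required":["motion"]}

```bash
mkdir -p pics
cat > h.py <<'E'
import numpy as np, cv2
from cell import robot
from scipy.spatial.transform import Rotation as R
def cam(n):
    s=robot.observe(); c=robot.read_camera(n)
    K=np.array(c["intrinsics"])
    if n=="wrist":
        T=np.eye(4);T[:3,:3]=R.from_euler('xyz',s["tool_rot"]).as_matrix();T[:3,3]=s["tool_pos"]
        T=T@np.array(c["T_tool_cam"]);p=T[:3,3];Rm=T[:3,:3]
    else: p=np.array(c["xyz"]);Rm=np.array(c["rotation"])
    return dict(img=c["pixels"][:,:,::-1].copy(),K=K,p=p,R=Rm.reshape(3,3),d=c.get("distortion"),keys=list(c.keys()))
def ray(c,uv):
    x=np.linalg.inv(c["K"])@[uv[0],uv[1],1]
    d=c["R"]@[x[0],-x[1],-x[2]]; return d/np.linalg.norm(d)
def plane(c,uv,z):
    d=ray(c,uv); return c["p"]+d*(z-c["p"][2])/d[2]
def proj(c,P):
    q=c["R"].T@(np.array(P)-c["p"]); v=c["K"]@[q[0],-q[1],-q[2]]; return v[:2]/v[2]
def tri(cs,uvs):
    A=0;b=0
    for c,u in zip(cs,uvs):
        d=ray(c,u);M=np.eye(3)-np.outer(d,d);A=A+M;b=b+M@c["p"]
    return np.linalg.solve(A,b)
E
python3 - <<'E'
from h import *
import pickle
s=robot.observe();print(s)
cs={n:cam(n) for n in("scene","top")}
for n,c in cs.items(): print(n,c["keys"],c["K"],c["p"],c["R"]);cv2.imwrite(f"pics/{n}0.png",c["img"])
pickle.dump(cs,open("cs0.pkl","wb"))
E
```

```text
{'time': 0.0, 'qpos': array([-1.31798547e+00,  3.42704132e-01,  1.52504545e+00,  2.03319939e-06,
        1.27541207e+00, -1.46002617e-01]), 'qvel': array([ 0.00052768,  0.00160346,  0.00044626, -0.00114477,  0.00034909,
        0.00046248]), 'joint_efforts': array([ 8.18914286e-04, -4.31237590e+01, -2.44215095e+01,  7.18236342e-02,
        5.59822388e-02, -1.62210345e-04]), 'tool_pos': array([ 0.20378973, -0.48340075,  0.24304468]), 'tool_rot': array([-3.14004064e+00, -2.30187640e-04,  3.98812705e-01]), 'contact_force': array([-0.22896877,  0.09605957,  1.12152573]), 'torque': array([-0.0006226 ,  0.01384115, -0.00348015]), 'grip_force': 0.0, 'opening': 0.0912812713171256}Traceback (most recent call last):
  File "<stdin>", line 4, in <module>
  File "h.py", line 11, in cam
    return dict(img=c["pixels"][:,:,::-1].copy(),K=K,p=p,R=Rm.reshape(3,3),d=c.get("distortion"),keys=list(c.keys()))
                                                           ~~~~~~~~~~^^^^^
ValueError: cannot reshape array of size 3 into shape (3,3)
```

```bash
sed -i 's/Rm=np.array(c\["rotation"\])/Rm=R.from_euler("xyz",c["rotation"]).as_matrix()/' h.py
python3 - <<'E'
from h import *
import pickle
cs={n:cam(n) for n in("scene","top")}
for n,c in cs.items(): print(n,c["keys"],c["K"],c["p"],c["R"]);cv2.imwrite(f"pics/{n}0.png",c["img"])
pickle.dump(cs,open("cs0.pkl","wb"))
E
```

```text
scene ['pixels', 'intrinsics', 'xyz', 'rotation'] [[543.93985189   0.         282.63161045]
 [  0.         543.93985189 203.89560523]
 [  0.           0.           1.        ]] [-0.0731899   0.55108366  0.644391  ] [[-0.6598707   0.44255028 -0.60722311]
 [-0.7513466  -0.39616195  0.52776321]
 [-0.00699693  0.8044905   0.59392431]]
top ['pixels', 'intrinsics', 'xyz', 'rotation'] [[536.34934194   0.         276.95723682]
 [  0.         536.34934194 214.12838826]
 [  0.           0.           1.        ]] [0.31301755 0.04676415 1.03577965] [[-0.01218523  0.97717248 -0.21209778]
 [-0.99990576 -0.01324904 -0.00359512]
 [-0.00632314  0.21203399  0.97724184]]
```

View pics/scene0.png

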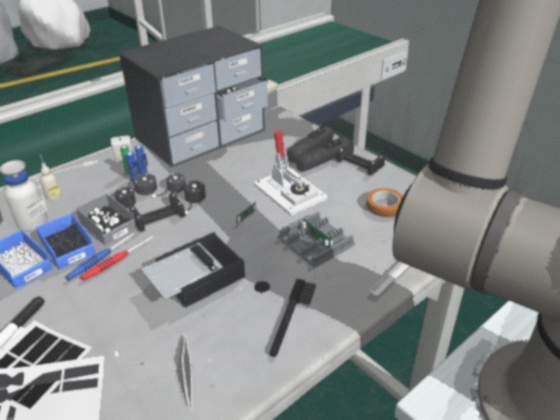

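View pics/top0.png

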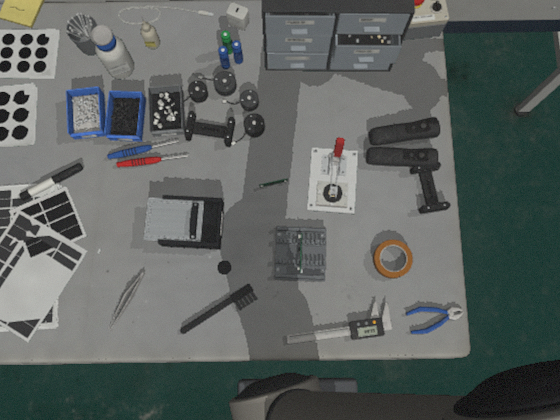

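Run:
```python
from h import *
import pickle
cs=pickle.load(open("cs0.pkl","rb"))
t=cs["top"]["img"];s=cs["scene"]["img"]
f=lambda im,x,y,w,h,k:cv2.resize(im[y:y+h,x:x+w],None,fx=k,fy=k,interpolation=cv2.INTER_CUBIC)
a=np.hstack([f(t,140,185,95,70,4),f(t,255,170,85,115,4)[:280]]) if 0 else None
A=f(t,140,165,200,120,4)
B=f(s,140,190,225,120,3.5)[:,:800]
im=np.vstack([A[:,:785],B[:,:785]]);im=cv2.resize(im,None,fx=.66,fy=.66) if im.shape[0]>2000 else im
cv2.imwrite("pics/c1.png",cv2.resize(A,(800,480)));cv2.imwrite("pics/c2.png",B)
```

```text
(no output)
```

View pics/c1.png

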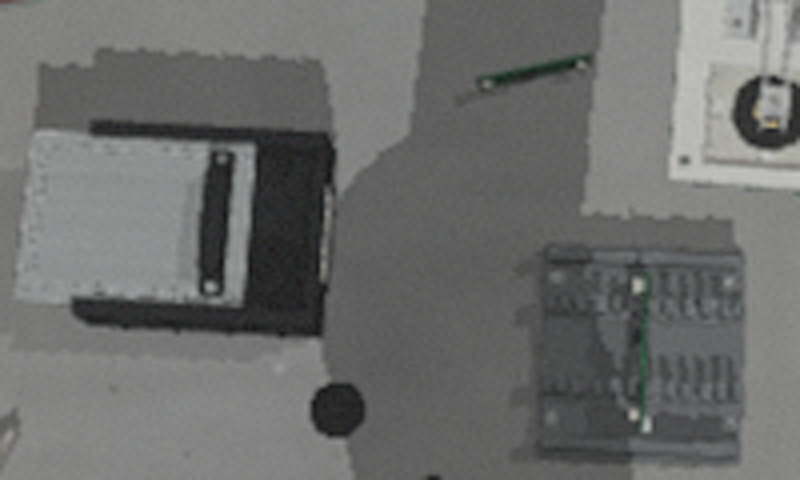

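View pics/c2.png

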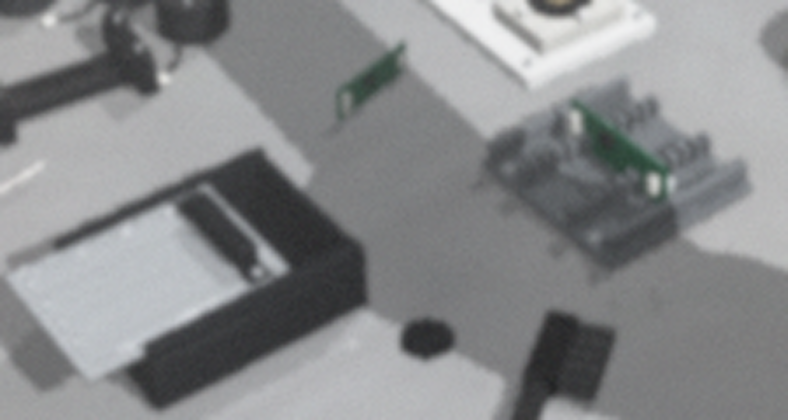

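Run:
```python
from h import *
import pickle
cs=pickle.load(open("cs0.pkl","rb"));T=cs["top"];S=cs["scene"]
t=lambda x,y:(140+x/4,165+y/4)
s=lambda x,y:(140+x/3.5,190+y/3.5)
for n,p,z in [("boxfr",t(332,133),.041),("boxnr",t(322,335),.041),("boxnl",t(75,315),.041),("boxfl",t(92,122),.041),("rack fl",t(545,248),.0185),("rack fr",t(742,250),.0185),("rack nl",t(542,460),.0185),("rack nr",t(738,460),.0185),("b far",t(641,275),.032),("b near",t(646,430),.032),("loose a",t(480,85),.026),("loose b",t(590,62),.026)]: print(n,plane(T,p,z).round(4))
print("bar",plane(T,t(220,152),.0515),plane(T,t(209,293),.0515))
for n,a,b in [("bar far",t(220,152),s(192,203)),("bar near",t(209,293),s(262,272)),("boxcorner far right",t(332,133),s(260,150)),("boxcorner nr",t(322,335),s(363,245)),("board far top",t(641,275),s(575,103)),("board near top",t(646,425),s(663,178))]:
  print(n,tri([T,S],[a,b]).round(4))
```

```text
boxfr [0.5614 0.1532 0.041 ]
boxnr [0.464 0.157 0.041]
boxnl [0.475  0.2731 0.041 ]
boxfl [0.5684 0.2682 0.041 ]
rack fl [0.5084 0.0522 0.0185]
rack fr [ 0.5061 -0.0428  0.0185]
rack nl [0.4064 0.0548 0.0185]
rack nr [ 0.4052 -0.0378  0.0185]
b far [0.4921 0.0067 0.032 ]
b near [0.4185 0.0059 0.032 ]
loose a [0.5882 0.0828 0.026 ]
loose b [0.5991 0.0291 0.026 ]
bar [0.55024144 0.20486802 0.0515    ] [0.48283401 0.20862661 0.0515    ]
bar far [0.5529 0.2064 0.0375]
bar near [0.4851 0.2108 0.0417]
boxcorner far right [0.5641 0.155  0.035 ]
boxcorner nr [0.4678 0.1606 0.0388]
board far top [0.4927 0.0067 0.0296]
board near top [0.424  0.0071 0.0216]
```

```bash
cat >> h.py <<'E'
def go(P,yaw):
    s=robot.observe();M=R.from_euler('xyz',s["tool_rot"]).as_matrix()
    d=M.T@(np.array(P)-s["tool_pos"])/0.06
    dy=(s["tool_rot"][2]-yaw+np.pi)%(2*np.pi)-np.pi
    print("shift",d.round(3),"spin",round(dy,4),"dist mm",round(np.linalg.norm(d)*60,1),"t",s["time"])
E
python3 - <<'E'
from h import *
print(np.array(robot.read_camera("wrist")["T_tool_cam"]).round(3),robot.read_camera("wrist")["intrinsics"])
go([.50,.14,.25],-.05)
E
```

```text
[[ 0.     0.968  0.253  0.066]
 [ 1.    -0.    -0.001  0.   ]
 [-0.001  0.253 -0.968 -0.142]
 [ 0.     0.     0.     1.   ]] [[297.00333456   0.         275.86430054]
 [  0.         297.00333456 207.9695074 ]
 [  0.           0.           1.        ]]
shift [ 8.585 -7.662 -0.104] spin 0.4488 dist mm 690.4 t 0.25
```

step_arm(
  motion=[
    [[8.6, -7.66, -0.1], 0.45],
    [[8.6, -7.66, -0.1], 0.45],
    [[8.6, -7.66, -0.1], 0.45],
    [[8.6, -7.66, -0.1], 0.45],
    [[8.6, -7.66, -0.1], 0.45],
    [[8.6, -7.66, -0.1], 0.45],
    [[8.6, -7.66, -0.1], 0.45],
    [[8.6, -7.66, -0.1], 0.45],
    [[8.6, -7.66, -0.1], 0.45],
    [[8.6, -7.66, -0.1], 0.45],
  ],
)

```text
time: 1.5
tool_pos: [0.472, 0.0801, 0.2492]
tool_rot: [3.141, -0.001, -0.051]
contact_force: [0.0, -1.3, 0.4]
opening: 0.092
grip_force: 0.0
```

Run:
```python
from h import *
go([.50,.17,.20],-.05)
```

```text
shift [ 0.389 -1.52   0.821] spin -0.0009 dist mm 106.2 t 1.5
```

step_arm(
  motion=[
    [[0, 0, 0], 0],
    [[0, 0, 0], 0],
  ],
)

```text
time: 1.75
tool_pos: [0.471, 0.0779, 0.2488]
tool_rot: [3.141, 0.001, -0.05]
contact_force: [-0.9, -0.2, -0.8]
opening: 0.092
grip_force: 0.0
```

Run:
```python
from h import *
import pickle
c=cam("wrist");print(robot.observe()["tool_pos"])
pickle.dump(c,open("w1.pkl","wb"))
cv2.imwrite("pics/w1.png",cv2.resize(c["img"],(800,600),interpolation=cv2.INTER_CUBIC))
```

```text
[0.47097235 0.07730545 0.248926  ]
```

View pics/w1.png

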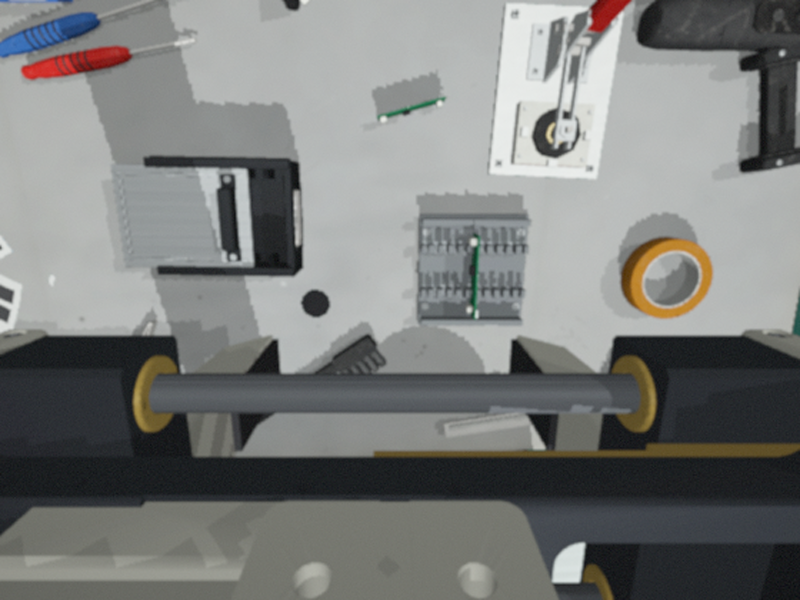

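Run:
```python
from h import *
import pickle
cs=pickle.load(open("cs0.pkl","rb"));T=cs["top"];S=cs["scene"];W=pickle.load(open("w1.pkl","rb"))
t=lambda x,y:(140+x/4,165+y/4)
w=lambda x,y:(x*.7,y*.7)
for n,p,z in [("boxfr",w(298,158),.041),("boxnr",w(301,272),.041),("boxnl",w(160,272),.041),("boxfl",w(146,157),.041),("rack fl",w(419,215),.0185),("rack fr",w(528,215),.0185),("rack nl",w(418,322),.0185),("rack nr",w(522,322),.0185),("b far",w(475,238),.032),("b near",w(476,316),.032),("loose a",w(379,120),.026),("loose b",w(444,99),.026)]: print(n,plane(W,p,z).round(4))
print("bar",plane(W,w(227,175),.0515),plane(W,w(229,262),.0515))
for n,a,b in [("bar far",t(220,152),w(227,175)),("bar near",t(209,293),w(229,262)),("boxcorner far right",t(332,133),w(298,158)),("boxcorner nr",t(322,335),w(301,272)),("board far top",t(641,275),w(475,238)),("board near top",t(646,430),w(476,316))]:
  print(n,tri([T,W],[a,b]).round(4))
```

```text
boxfr [0.5625 0.1476 0.041 ]
boxnr [0.4717 0.1549 0.041 ]
boxnl [0.4777 0.2729 0.041 ]
boxfl [0.5692 0.2665 0.041 ]
rack fl [0.5123 0.0531 0.0185]
rack fr [ 0.5076 -0.041   0.0185]
rack nl [0.4154 0.0574 0.0185]
rack nr [ 0.4105 -0.0383  0.0185]
b far [0.4917 0.0073 0.032 ]
b near [0.4228 0.0066 0.032 ]
loose a [0.5892 0.0829 0.026 ]
loose b [0.6022 0.0306 0.026 ]
bar [0.55210264 0.2012277  0.0515    ] [0.48482007 0.20971401 0.0515    ]
bar far [0.5531 0.2066 0.0381]
bar near [0.4839 0.2099 0.0489]
boxcorner far right [0.5649 0.1534 0.0225]
boxcorner nr [0.4675 0.1597 0.0189]
board far top [0.4919 0.007  0.0322]
board near top [0.4197 0.0052 0.0226]
```

Run:
```python
from h import *
go([.5185,.2065,.12],-.06);go([.5185,.2065,.059],-.06)
```

```text
shift [ 0.681 -2.192  2.147] spin 0.0083 dist mm 188.6 t 1.8
shift [ 0.682 -2.193  3.164] spin 0.0083 dist mm 234.6 t 1.8
```

step_arm(
  motion=[
    [[0.68, -2.19, 1.5], 0.01],
    [[0.68, -2.19, 2.15], 0.01],
    [[0.68, -2.19, 2.15], 0.01],
    [[0.68, -2.19, 2.15], 0.01],
    [[0.68, -2.19, 2.15], 0.01],
    [[0.68, -2.19, 2.6], 0.01],
    [[0.68, -2.19, 3.0], 0.01],
    [[0.68, -2.19, 3.16], 0.01],
    [[0.68, -2.19, 3.16], 0.01],
  ],
  hand=144,
  squeeze=20,
)

```text
time: 2.92
tool_pos: [0.5194, 0.2063, 0.0606]
tool_rot: [-3.141, -0.001, -0.063]
contact_force: [-0.1, -0.2, 1.2]
opening: 0.0398
grip_force: 0.0
```

Run:
```python
from h import *
go([.5185,.2065,.059],-.06)
c=cam("wrist");cv2.imwrite("pics/w2.png",c["img"])
```

```text
shift [-0.016 -0.002  0.026] spin -0.0026 dist mm 1.9 t 2.925
```

View pics/w2.png

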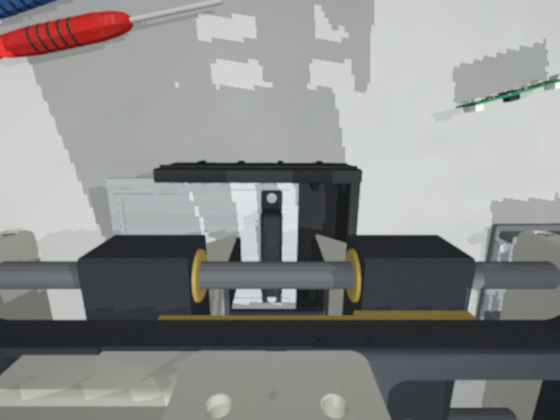

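step_arm(
  motion=[
    [[0, 0, 0.02], 0],
    [[0, 0, 0.02], 0],
    [[0, 0, 0.02], 0],
    [[0, 0, 0.02], 0],
    [[0, 0, 0.02], 0],
  ],
  hand=255,
  squeeze=20,
)

```text
time: 3.6
tool_pos: [0.5191, 0.2074, 0.0586]
tool_rot: [-3.141, -0.001, -0.061]
contact_force: [-1.6, 2.0, 2.4]
opening: 0.0117
grip_force: 20.0
```

step_arm(
  motion=[
    [[0, -0.12, 0], 0],
    [[0, -0.25, 0], 0],
    [[0, -0.4, 0], 0],
    [[0, -0.55, 0], 0],
    [[0, -0.68, 0], 0],
    [[0, -0.8, 0], 0],
    [[0, -0.9, 0], 0],
    [[0, -0.95, 0], 0],
    [[0, -0.95, 0], 0],
  ],
)

```text
time: 4.72
tool_pos: [0.5229, 0.265, 0.0585]
tool_rot: [-3.14, -0.001, -0.061]
contact_force: [0.3, 2.0, 4.5]
opening: 0.0115
grip_force: 20.0
```

step_arm(
  motion=[
    [[0, -0.04, 0], 0],
    [[0, -0.08, 0], 0],
    [[0, -0.1, 0], 0],
    [[0, -0.1, 0], 0],
  ],
)

```text
time: 5.22
tool_pos: [0.5232, 0.2702, 0.0586]
tool_rot: [-3.141, -0.001, -0.061]
contact_force: [1.6, -1.0, 4.8]
opening: 0.0114
grip_force: 20.0
```

step_arm(
  motion=[
    [[0, 0, 0], 0],
    [[0, 0, 0], 0],
    [[0, 0, -0.5], 0],
    [[-0.5, 0.6, -1.5], 0],
    [[-0.8, 1.2, -2.0], 0],
    [[-0.8, 1.2, -2.0], 0],
    [[-0.8, 1.2, -2.0], 0],
    [[-0.8, 1.2, -2.0], 0],
  ],
  hand=144,
)

```text
time: 6.22
tool_pos: [0.4702, 0.2016, 0.1769]
tool_rot: [3.141, 0.002, -0.061]
contact_force: [0.2, -0.5, -0.9]
opening: 0.0397
grip_force: 0.0
```

Run:
```python
from h import *
import pickle
c=cam("wrist");T=cam("top");pickle.dump((c,T),open("w3.pkl","wb"))
im=cv2.resize(c["img"],(800,600),interpolation=cv2.INTER_CUBIC)
im[380:]=0
im[380:600,0:400]=cv2.resize(T["img"][185:257,140:271],(400,220),interpolation=cv2.INTER_CUBIC)
im[380:600,400:800]=cv2.resize(T["img"][215:287,240:371],(400,220),interpolation=cv2.INTER_CUBIC)
cv2.imwrite("pics/w3.png",im)
```

```text
(no output)
```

View pics/w3.png

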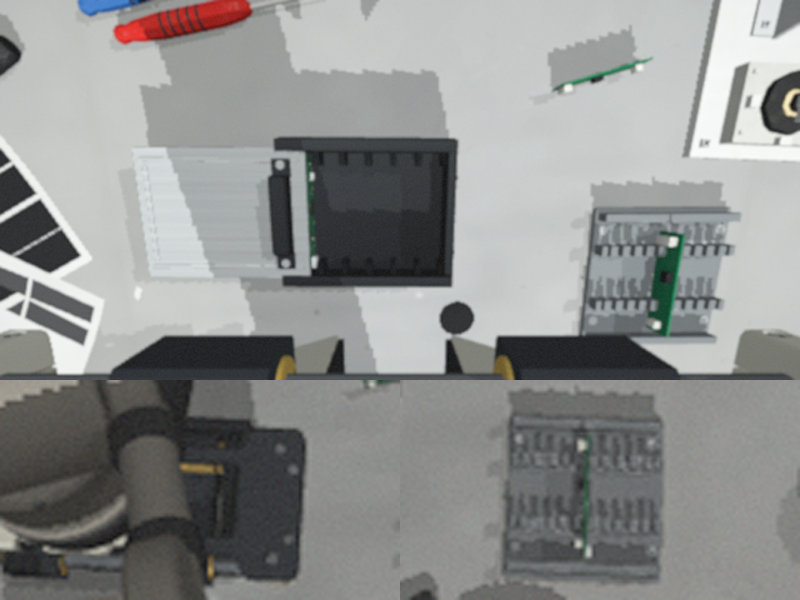

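Run:
```python
from h import *
import pickle
W,T=pickle.load(open("w3.pkl","rb"))
w=lambda x,y:(x*.7,y*.7)
C=[plane(W,w(*p),.041) for p in [(276,138),(457,139),(452,286),(284,287)]]
for p in C: print(p.round(4))
c=np.mean(C,0);print("centre",c.round(4))
v=(C[0]+C[3]-C[1]-C[2])[:2];u=(C[0]+C[1]-C[2]-C[3])[:2]
print("yaw",np.arctan2(-v[0],v[1]),np.arctan2(u[1],u[0]),np.linalg.norm(v)/2,np.linalg.norm(u)/2)
for n,p,z in [("covedgefar",(303,150),.0375),("covedgenear",(311,276),.0375),("innerTR",(446,152),.036),("innerBR",(442,276),.036)]: print(n,plane(W,w(*p),z).round(4))
go([.44,.006,.17],-.0)
```

```text
[0.5695 0.2674 0.041 ]
[0.5622 0.1561 0.041 ]
[0.4692 0.1615 0.041 ]
[0.4754 0.2744 0.041 ]
centre [0.5191 0.2148 0.041 ]
yaw -0.059906645479241176 -0.06640136210100586 0.11228113813414026 0.0937261888222621
covedgefar [0.5618 0.2523 0.0375]
covedgenear [0.4811 0.2562 0.0375]
innerTR [0.5553 0.1625 0.036 ]
innerBR [0.4754 0.1675 0.036 ]
shift [-0.306  3.284  0.119] spin -0.0605 dist mm 198.0 t 6.325
```

step_arm(
  motion=[
    [[-0.4, 3.2, 0.1], -0.06],
    [[-0.4, 3.2, 0.1], -0.06],
    [[-0.4, 3.2, 0.1], -0.06],
    [[-0.4, 3.2, 0.1], -0.06],
    [[-0.4, 3.2, 0.1], -0.06],
    [[-0.4, 3.2, 0.1], -0.06],
  ],
)

```text
time: 7.08
tool_pos: [0.435, 0.0122, 0.1721]
tool_rot: [-3.141, 0.0, 0.001]
contact_force: [-0.6, 0.5, -0.6]
opening: 0.0402
grip_force: 0.0
```

Run:
```python
from h import *
import pickle
print(robot.observe()["tool_pos"],robot.observe()["tool_rot"])
c=cam("wrist");pickle.dump(c,open("w4.pkl","wb"))
im=cv2.resize(c["img"][80:260,180:380],(800,720),interpolation=cv2.INTER_CUBIC)[:600]
cv2.imwrite("pics/w4.png",im)
```

```text
[0.4350064  0.01215094 0.17208151] [-3.14130878e+00  3.03320352e-04  5.15812628e-04]
```

View pics/w4.png

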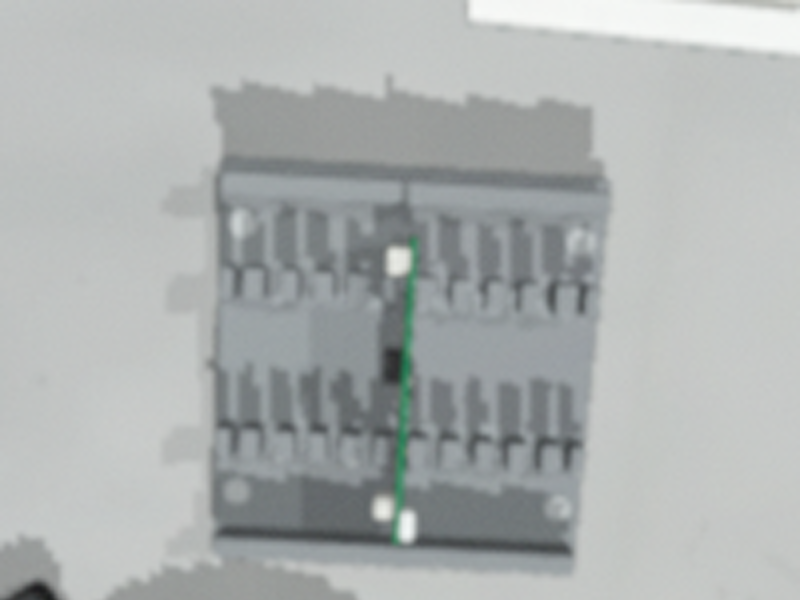

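Run:
```python
from h import *
import pickle
W=pickle.load(open("w4.pkl","rb"));W1=pickle.load(open("w1.pkl","rb"))
T=pickle.load(open("w3.pkl","rb"))[1]
q=lambda x,y:(180+x/4,80+y/4)
t=lambda x,y:(240+(x-400)*131/400,215+(y-380)*72/220)
hsv=cv2.cvtColor(W["img"],cv2.COLOR_BGR2HSV)
m=cv2.inRange(hsv,(45,80,40),(85,255,255));m[:,:255]=0;m[:,310:]=0;m[:130]=0;m[222:]=0
ys,xs=np.nonzero(m);print(len(ys),ys.min(),ys.max())
a=np.polyfit(ys,xs,1);print("line ends",np.polyval(a,140),np.polyval(a,215))
P=[plane(W,(np.polyval(a,y),y),.032) for y in (ys.min(),ys.max()+1)]
print([p.round(4) for p in P],"yaw",np.arctan2((P[0]-P[1])[1],(P[0]-P[1])[0]))
print("crop ends",plane(W,q(414,238),.032).round(4),plane(W,q(397,543),.032).round(4))
print("chip",plane(W,q(393,365),.025).round(4))
for n,p in [("rfl",(220,175)),("rfr",(608,183)),("rnl",(213,548)),("rnr",(573,570))]:print(n,plane(W,q(*p),.0185).round(4))
for a,b,c in [(q(414,238),(475*.7,238*.7),t(588,436)),(q(397,543),(476*.7,316*.7),t(588,556))]:
  print("tri",tri([W,W1],[a,b]).round(4),tri([W,W1,T],[a,b,c]).round(4))
```

```text
142 139 215
line ends 282.74956651249977 278.54410405618245
[array([0.4939, 0.0049, 0.032 ]), array([0.4197, 0.0086, 0.032 ])] yaw -0.05068669652884039
crop ends [0.4934 0.0042 0.032 ] [0.4199 0.0079 0.032 ]
chip [0.463  0.0089 0.025 ]
rfl [0.5077 0.0505 0.0185]
rfr [ 0.5059 -0.0426  0.0185]
rnl [0.4146 0.0554 0.0185]
rnr [ 0.4087 -0.0382  0.0185]
tri [0.4918 0.0048 0.0226] [0.4927 0.005  0.0293]
tri [0.423  0.0077 0.0373] [0.4193 0.0062 0.0259]
```

Run:
```python
from h import *
go([.461,.0085,.07],-.05);go([.461,.0085,.037],-.05)
```

```text
shift [0.434 0.063 1.702] spin 0.051 dist mm 105.4 t 7.125
shift [0.434 0.063 2.252] spin 0.051 dist mm 137.6 t 7.125
```

step_arm(
  motion=[
    [[0.43, 0.06, 0.8], 0.05],
    [[0.43, 0.06, 1.5], 0.05],
    [[0.43, 0.06, 1.7], 0.05],
    [[0.43, 0.06, 1.7], 0.05],
    [[0.43, 0.06, 1.7], 0.05],
  ],
)

```text
time: 7.75
tool_pos: [0.4615, 0.0075, 0.0717]
tool_rot: [3.141, -0.003, -0.051]
contact_force: [-0.5, -0.3, 1.0]
opening: 0.0399
grip_force: 0.0
```

Run:
```python
from h import *
go([.461,.0085,.037],-.05)
c=cam("wrist");
im=cv2.resize(c["img"][130:280,180:380],(800,600),interpolation=cv2.INTER_CUBIC)
cv2.imwrite("pics/w5.png",im)
```

```text
shift [-0.011 -0.016  0.578] spin -0.0006 dist mm 34.7 t 7.75
```

View pics/w5.png

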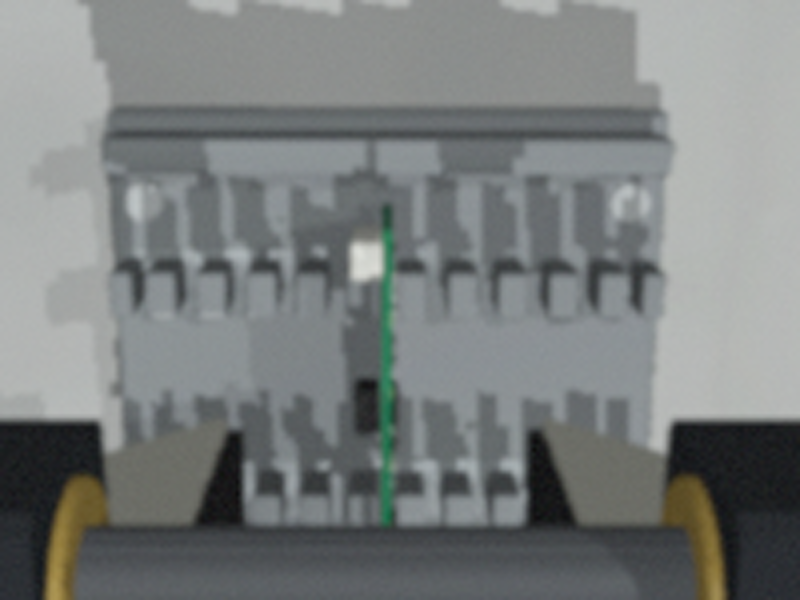

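step_arm(
  motion=[
    [[-0.01, -0.025, 0.2], 0],
    [[-0.01, -0.025, 0.4], 0],
    [[-0.01, -0.025, 0.57], 0],
    [[-0.01, -0.025, 0.57], 0],
    [[-0.01, -0.025, 0.57], 0],
  ],
)

```text
time: 8.43
tool_pos: [0.46, 0.0088, 0.036]
tool_rot: [3.142, 0.0, -0.051]
contact_force: [-0.2, 1.2, -0.0]
opening: 0.0399
grip_force: 0.0
```

step_arm(
  motion=[
    [[0, 0, 0], 0],
    [[0, 0, 0], 0],
    [[0, 0, 0], 0],
    [[0, 0, 0], 0],
    [[0, 0, 0], 0],
    [[0, 0, 0], 0],
  ],
  hand=255,
  squeeze=12,
)

```text
time: 9.18
tool_pos: [0.4601, 0.0089, 0.0362]
tool_rot: [3.142, -0.0, -0.051]
contact_force: [0.7, 0.5, 0.1]
opening: 0.0064
grip_force: 12.0
```

step_arm(
  motion=[
    [[0, 0, -0.15], 0],
    [[0, 0, -0.4], 0],
    [[0, 0, -0.8], 0],
    [[0, 0, -1.4], 0],
    [[0, 0, -1.5], 0],
    [[0, 0, -1.5], 0],
  ],
)

```text
time: 9.93
tool_pos: [0.4599, 0.0089, 0.1262]
tool_rot: [3.141, -0.001, -0.051]
contact_force: [0.2, -0.5, 0.1]
opening: 0.0063
grip_force: 12.0
```

Run:
```python
from h import *
go([.5223,.2059,.125],-.06)
```

```text
shift [ 0.87  -3.333  0.021] spin 0.0088 dist mm 206.7 t 9.925
```

step_arm(
  motion=[
    [[0.2, -0.6, 0.02], 0.01],
    [[0.4, -1.4, 0.02], 0.01],
    [[0.6, -2.2, 0.02], 0.01],
    [[0.8, -2.9, 0.02], 0.01],
    [[0.87, -3.2, 0.02], 0.01],
    [[0.87, -3.33, 0.02], 0.01],
    [[0.87, -3.33, 0.02], 0.01],
    [[0.87, -3.33, 0.02], 0.01],
    [[0.87, -3.33, 0.02], 0.01],
  ],
)

```text
time: 11.05
tool_pos: [0.5224, 0.2048, 0.1251]
tool_rot: [3.141, -0.0, -0.062]
contact_force: [1.0, -0.2, -0.5]
opening: 0.006
grip_force: 12.0
```

Run:
```python
from h import *
import pickle
go([.5223,.2059,.125],-.06)
c=cam("wrist");pickle.dump(c,open("w6.pkl","wb"))
im=cv2.resize(c["img"][80:260,160:400],(800,600),interpolation=cv2.INTER_CUBIC)
im=cv2.convertScaleAbs(255*(im/255.)**.6)
cv2.imwrite("pics/w6.png",im)
```

```text
shift [-0.002 -0.018  0.001] spin -0.0025 dist mm 1.1 t 11.05
```

View pics/w6.png

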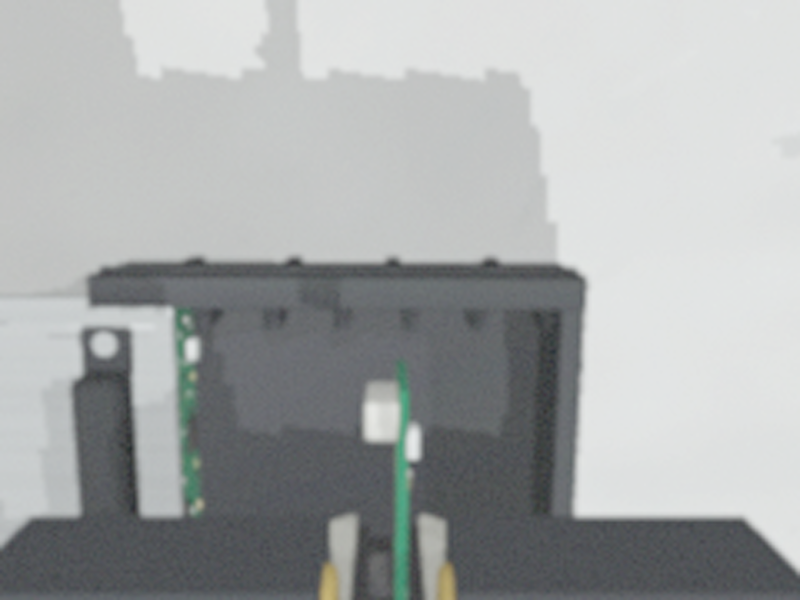

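Run:
```python
from h import *
import pickle
W=pickle.load(open("w6.pkl","rb"))
q=lambda x,y:(160+x*.3,80+y*.3)
s=robot.observe();M=R.from_euler('xyz',s["tool_rot"]).as_matrix()
tl=lambda p:(M.T@(p-s["tool_pos"])*1000).round(1)
for n,p,z in [("lip outer",(337,268),.041),("lip outer2",(337,276),.041),("lip inner",(337,305),.041),("board far top",(402,362),.1208),("rib0",(342,322),.028),("rib-17",(408,322),.028),("rib17",(275,322),.028),("lipR",(584,283),.041),("lipL",(90,290),.041)]:
  print(n,plane(W,q(*p),z).round(4),"tool frame",tl(plane(W,q(*p),z)))
g=cv2.cvtColor(W["img"],cv2.COLOR_BGR2GRAY);print(g[150:180,262])
print(g[170:180,235:310:1].mean(0).round(0) if 0 else g[176,220:312])
```

```text
lip outer [0.5676 0.2122 0.041 ] tool frame [ 44.6 -10.1  84.1]
lip outer2 [0.5658 0.2123 0.041 ] tool frame [ 42.8 -10.1  84.1]
lip inner [0.5592 0.2128 0.041 ] tool frame [ 36.3 -10.2  84.1]
board far top [0.5605 0.1992 0.1208] tool frame [38.3  3.4  4.3]
rib0 [0.5534 0.2127 0.028 ] tool frame [30.4 -9.6 97.1]
rib-17 [0.5524 0.1967 0.028 ] tool frame [30.4  6.4 97.1]
rib17 [0.5544 0.2289 0.028 ] tool frame [ 30.4 -25.9  97.1]
lipR [0.5607 0.1564 0.041 ] tool frame [41.3 46.1 84.1]
lipL [0.5662 0.2687 0.041 ] tool frame [ 39.7 -66.4  84.1]
[168 167 166 167 167 166 168 163 131  69  47  45  42  47  57  60  60  60
  60  60  59  54  49  41  44  46  49  48  51  59]
[50 51 44 36 38 47 57 61 60 63 63 63 61 63 59 61 62 60 57 49 39 46 48 50
 38 47 57 63 60 58 59 59 62 60 60 59 58 59 57 56 46 40 49 46 47 55 55 57
 59 58 58 60 61 59 59 55 55 58 61 57 48 43 40 47 51 51 57 57 55 57 59 56
 57 57 55 60 55 55 56 49 39 34 35 42 45 50 54 56 60 56 53 45]
```

Run:
```python
from h import *
import pickle
W=pickle.load(open("w6.pkl","rb"))
T=np.eye(4);T[:3,:3]=R.from_euler('xyz',[3.141,-.002,-.051]).as_matrix();T[:3,3]=[.4615,.0075,.0717]
T=T@np.array(robot.read_camera("wrist")["T_tool_cam"])
V=dict(K=W["K"],p=T[:3,3],R=T[:3,:3])
for r in(207,225,240):print(plane(V,(180+387/4,130+r/4),.032).round(4))
print("chip top",plane(V,(180+370/4,130+380/4),.030).round(4),plane(V,(180+370/4,130+430/4),.030).round(4))
S=cam("scene");pickle.dump(S,open("s6.pkl","wb"))
s=robot.observe();print(s["tool_pos"]);uv=proj(S,s["tool_pos"]);print(uv)
x,y=int(uv[0]),int(uv[1])
cv2.imwrite("pics/s6.png",cv2.resize(S["img"][y-50:y+70,x-80:x+80],(800,600),interpolation=cv2.INTER_CUBIC));print(x-80,y-50)
```

```text
[0.4973 0.0042 0.032 ]
[0.4945 0.0044 0.032 ]
[0.4921 0.0045 0.032 ]
chip top [0.4688 0.0084 0.03  ] [0.4602 0.0089 0.03  ]
[0.52240616 0.20524265 0.1250262 ]
[199.994933  214.8898027]
119 164
```

View pics/s6.png

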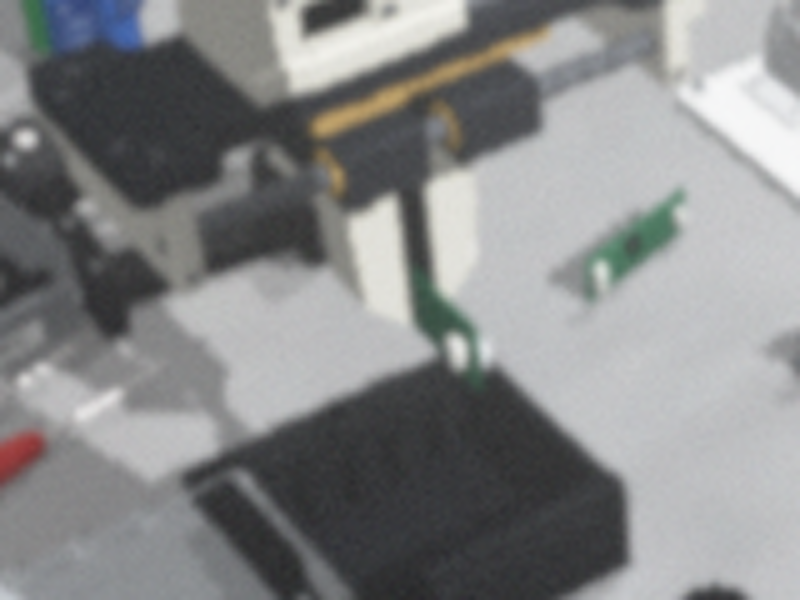

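Run:
```python
from h import *
go([.5222,.2082,.066],-.062)
```

```text
shift [-0.007 -0.049  0.984] spin 0.0001 dist mm 59.1 t 11.2
```

step_arm(
  motion=[
    [[0, -0.05, 0.2], 0],
    [[0, -0.05, 0.5], 0],
    [[0, -0.05, 0.75], 0],
    [[0, -0.05, 0.9], 0],
    [[0, -0.05, 0.98], 0],
    [[0, -0.05, 0.98], 0],
  ],
)

```text
time: 11.95
tool_pos: [0.5226, 0.2087, 0.066]
tool_rot: [3.141, 0.0, -0.061]
contact_force: [-0.1, -0.4, -0.4]
opening: 0.0062
grip_force: 12.0
```

Run:
```python
from h import *
import pickle
go([.5222,.2082,.037],-.062)
c=cam("wrist");pickle.dump(c,open("w7.pkl","wb"))
im=cv2.resize(c["img"][130:280,180:380],(800,600),interpolation=cv2.INTER_CUBIC)
im=cv2.convertScaleAbs(255*(im/255.)**.6)
cv2.imwrite("pics/w7.png",im)
```

```text
shift [-0.006  0.009  0.483] spin 0.0008 dist mm 29.0 t 11.95
```

View pics/w7.png

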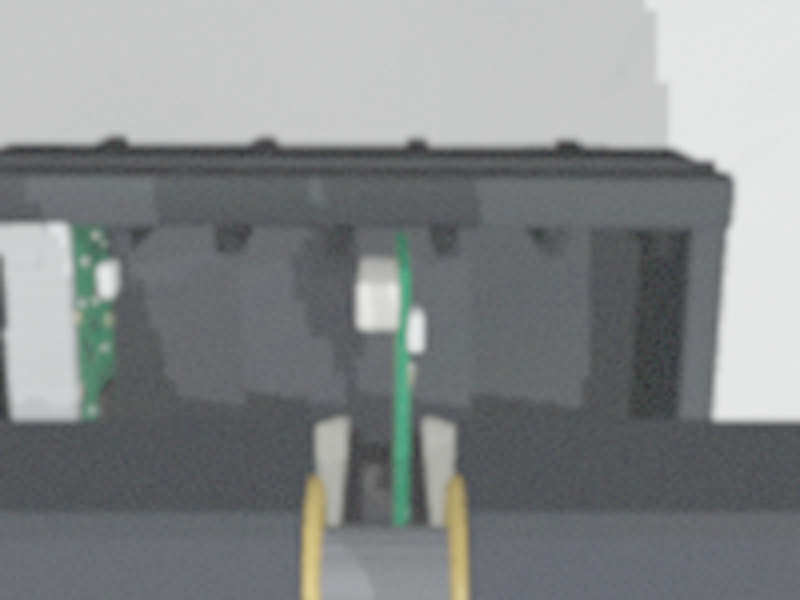

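step_arm(
  motion=[
    [[0, 0, 0.08], 0],
    [[0, 0, 0.16], 0],
    [[0, 0, 0.24], 0],
    [[0, 0, 0.32], 0],
    [[0, 0, 0.4], 0],
    [[0, 0, 0.45], 0],
    [[0, 0, 0.48], 0],
    [[0, 0, 0.48], 0],
  ],
)

```text
time: 13.0
tool_pos: [0.5225, 0.2087, 0.0372]
tool_rot: [3.141, 0.0, -0.061]
contact_force: [0.3, -0.2, -1.0]
opening: 0.006
grip_force: 12.0
```

No contact yet; ease it down the last 2 mm.

step_arm(
  motion=[
    [[0, 0, 0.012], 0],
    [[0, 0, 0.024], 0],
    [[0, 0, 0.036], 0],
    [[0, 0, 0.036], 0],
  ],
)

```text
time: 13.5
tool_pos: [0.5226, 0.2087, 0.0352]
tool_rot: [3.142, -0.0, -0.061]
contact_force: [-1.2, 0.0, -0.0]
opening: 0.0067
grip_force: 12.0
```

step_arm(
  motion=[
    [[0, 0, 0.01], 0],
    [[0, 0, 0.018], 0],
    [[0, 0, 0.018], 0],
  ],
)

```text
time: 13.88
tool_pos: [0.5227, 0.2089, 0.035]
tool_rot: [-3.141, -0.001, -0.061]
contact_force: [-2.8, -0.3, 7.9]
opening: 0.006
grip_force: 12.0
```

step_arm(
  motion=[
    [[0, 0, -0.01], 0],
    [[0, 0, -0.01], 0],
    [[0, 0, -0.01], 0],
  ],
  hand=205,
)

```text
time: 14.25
tool_pos: [0.5225, 0.2086, 0.0344]
tool_rot: [3.141, 0.0, -0.061]
contact_force: [0.1, -0.1, -0.3]
opening: 0.018
grip_force: 0.0
```

step_arm(
  motion=[
    [[0, 0, -0.1], 0],
    [[0, 0, -0.3], 0],
    [[0, 0, -0.7], 0],
    [[0, 0, -1.3], 0],
    [[0, 0, -1.3], 0],
  ],
)

```text
time: 14.88
tool_pos: [0.5245, 0.2093, 0.1163]
tool_rot: [-3.14, -0.007, -0.061]
contact_force: [0.3, 1.1, -1.0]
opening: 0.0178
grip_force: 0.0
```

Run:
```python
from h import *
import pickle
s=robot.observe();print(s["tool_pos"],s["opening"],s["contact_force"])
W=cam("wrist");S=cam("scene");pickle.dump((W,S),open("w8.pkl","wb"))
for n,c in(("w",W),):
  hsv=cv2.cvtColor(c["img"],cv2.COLOR_BGR2HSV)
  m=cv2.inRange(hsv,(45,80,30),(85,255,255))
  k,l,st,ce=cv2.connectedComponentsWithStats(m)
  for i in range(1,k):
    if st[i,4]>15: print(st[i],ce[i].round(1))
P=np.array([.5227,.2089,.0]);B=np.array([.5195,.2157,0])
for z in(.031,):
  for dx in(-.0375,.0375):
    print("expect top edge",proj(W,[.5194+dx*.998,.2067-dx*.061,z]))
go([.5235,.2695,.0586],-.061);go([.5235,.2695,.12],-.061)
```

```text
[0.52449971 0.2092542  0.11634014] 0.017796884099651106 [ 0.31848181  1.0702493  -1.00165741]
[483 100  12   4  22] [488.5 101.8]
[471 104  11   4  18] [475.7 105.4]
[436 107  33  10  74] [454.6 111.6]
[217 177   5  15  31] [218.5 181.9]
[279 177   4  10  22] [280.5 181.2]
[277 189   5  72 249] [279.3 223.3]
[218 194   5  20  56] [219.5 203.1]
[219 216   5  19  57] [220.7 226.9]
expect top edge [278.36514562 266.39883661]
expect top edge [278.59526071 176.83287197]
shift [-0.048 -1.012  0.912] spin -0.0002 dist mm 81.8 t 14.975
shift [-0.047 -1.012 -0.112] spin -0.0002 dist mm 61.1 t 14.975
```

step_arm(
  motion=[
    [[-0.05, -0.5, -0.1], 0],
    [[-0.05, -1.01, -0.1], 0],
    [[-0.05, -1.01, -0.1], 0],
    [[-0.05, -1.01, 0], 0],
    [[-0.05, -1.01, 0.4], 0],
    [[-0.05, -1.01, 0.75], 0],
    [[-0.05, -1.01, 0.91], 0],
    [[-0.05, -1.01, 0.91], 0],
  ],
  hand=144,
)

```text
time: 15.98
tool_pos: [0.5229, 0.2686, 0.0573]
tool_rot: [3.141, 0.002, -0.062]
contact_force: [0.7, 0.2, 0.2]
opening: 0.04
grip_force: 0.0
```

step_arm(
  motion=[
    [[0, 0, 0], 0],
    [[0, 0, 0], 0],
    [[0, 0, 0], 0],
    [[0, 0, 0], 0],
    [[0, 0, 0], 0],
  ],
  hand=255,
  squeeze=20,
)

```text
time: 16.6
tool_pos: [0.5235, 0.2695, 0.0585]
tool_rot: [-3.141, -0.001, -0.061]
contact_force: [-0.3, 0.1, 3.6]
opening: 0.0118
grip_force: 20.0
```

step_arm(
  motion=[
    [[0, 0.12, 0], 0],
    [[0, 0.27, 0], 0],
    [[0, 0.42, 0], 0],
    [[0, 0.57, 0], 0],
    [[0, 0.72, 0], 0],
    [[0, 0.87, 0], 0],
    [[0, 1.02, 0], 0],
    [[0, 1.15, 0], 0],
    [[0, 1.27, 0], 0],
    [[0, 1.33, 0], 0],
  ],
)

```text
time: 17.85
tool_pos: [0.5181, 0.189, 0.0585]
tool_rot: [-3.142, 0.0, -0.062]
contact_force: [-2.1, 1.6, 6.8]
opening: 0.012
grip_force: 20.0
```

step_arm(
  motion=[
    [[0, 0.03, 0], 0],
    [[0, 0.07, 0], 0],
    [[0, 0.1, 0], 0],
    [[0, 0.13, 0], 0],
    [[0, 0.15, 0], 0],
    [[0, 0.15, 0], 0],
  ],
)

```text
time: 18.6
tool_pos: [0.5176, 0.1806, 0.0585]
tool_rot: [-3.141, 0.0, -0.062]
contact_force: [-1.0, 3.6, 6.8]
opening: 0.0116
grip_force: 20.0
```

Push in small steps until the stop shows in the force.

step_arm(
  motion=[
    [[0, 0.02, 0], 0],
    [[0, 0.04, 0], 0],
    [[0, 0.05, 0], 0],
    [[0, 0.05, 0], 0],
  ],
)

```text
time: 19.1
tool_pos: [0.5176, 0.1804, 0.0585]
tool_rot: [-3.137, -0.001, -0.062]
contact_force: [-2.0, 15.9, 3.3]
opening: 0.0116
grip_force: 20.0
```

step_arm(
  motion=[
    [[0, -0.04, 0], 0],
    [[0, -0.04, 0], 0],
    [[0, -0.04, 0], 0],
    [[0, -0.04, -0.3], 0],
    [[0, -0.04, -1.0], 0],
    [[-0.5, -0.04, -1.8], 0],
    [[-0.8, -0.04, -2.2], 0],
    [[-0.8, -0.04, -2.2], 0],
  ],
  hand=144,
)

```text
time: 20.1
tool_pos: [0.47, 0.1831, 0.1919]
tool_rot: [-3.141, -0.004, -0.061]
contact_force: [-0.4, -0.7, -0.2]
opening: 0.0399
grip_force: 0.0
```

Run:
```python
from h import *
s=robot.observe();print(s["tool_pos"],s["opening"],s["contact_force"])
W=cam("wrist");hsv=cv2.cvtColor(W["img"],cv2.COLOR_BGR2HSV)
# cover's stop-side edge: brightness along box y at x=+25mm from centre line, z=.0375
ys=np.arange(-.060,-.020,.001);B=np.array([.5195,.2164]);c,si=np.cos(-.061),np.sin(-.061)
for x in(.015,.033):
  print([int(hsv[int(round(v)),int(round(u)),2]) for u,v in (proj(W,[B[0]+c*x-si*y,B[1]+si*x+c*y,.0375]) for y in ys)])
```

```text
[0.47002619 0.18307695 0.19187577] 0.039882606657164435 [-0.43993179 -0.70729507 -0.23956083]
[194, 173, 108, 62, 62, 65, 56, 93, 168, 206, 212, 211, 210, 211, 212, 211, 199, 160, 89, 57, 58, 60, 67, 63, 66, 69, 65, 61, 57, 69, 148, 173, 194, 197, 195, 196, 196, 197, 196, 196]
[198, 184, 146, 87, 65, 66, 65, 114, 178, 209, 215, 210, 211, 215, 216, 216, 204, 166, 99, 66, 78, 113, 144, 152, 148, 129, 94, 59, 93, 137, 163, 175, 196, 214, 218, 218, 220, 221, 222, 222]
```

```bash
python3 -c "
from cell import robot
print(robot.hand_in())"
```

```text
the job is handed in; nothing more can be done
None
```

The job is handed in: the rack's board stands upright in bay -8.5, the other board was not touched, and the cover is closed against its stop, at about 20 s of robot time. I viewed 12 pictures, over the limit of 10, and the hand-in returned no verdict, so the closed position rests on the contact force and the last wrist image.

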